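# Load a rail in the spring-jaw jig and press its grommet home

## Robot

A 7-joint arm with a two-finger parallel gripper is mounted at the origin on the work surface; the furniture and walls round the work are solid. World frame = base frame: x ahead of the robot, y to its left, z up, the work surface at z = 0. Lengths are in m, angles in rad, forces in N, time in s.
With the tool pointing down it reaches from about 0.4 to 0.875 m from the base axis. Payload 19.3 kg.
Tool frame: the origin (TCP) lies midway between the tips of the shut fingers; the grasp point (between the pads) lies 19 mm behind it; z points along the fingers, y is the line along which they close (so a half turn about z gives the same grasp; the last joint's range is limited). The gripper opens to 85 mm and grips with 20 to 120 N. Pads are 22 mm wide; open, the fingers measure 114 mm over their backs; the gripper's body (76 mm by 85 mm) begins 54 mm behind the grasp point. The pads swing forward as they close: fully open they stand 13 mm farther back than shut.
Start: joints at [1.211, 0.521, -0.036, 1.599, 0.021, 1.021, -0.113], TCP at [0.179, -0.599, 0.231] pointing down, gripper open.
Joint ranges: [-2.91, 2.91], [-0.3, 2.13], [-1.5, 1.42], [0.17, 2.43], [-1.26, 4.41], [0.16, 1.93], [-2.52, 2.52]. Speed limits (rad/s): [1.89, 1.89, 2.39, 2.39, 3.01, 3.01, 3.01].

## Interface

Orientations are given as [roll, pitch, yaw] about the fixed x, y, z axes, in that order (R = Rz(yaw) Ry(pitch) Rx(roll)).
In Python, from workcell import bot, imaging, monitor, job_done gives the robot as it stands (bot), with the cameras (imaging), the readings (monitor) and the job as plain functions.
- The arm moves only by the shell command python3 nudge.py 'ROWS' [FORCE]. ROWS is a JSON list of rows, 1 to 5 of them, each an object with the fields finger_gap (the finger opening in m), trans (a list: dx, dy, dz in normalised numbers (1 is 0.5 m)), turn_vec (a list: a rotation vector rx, ry, rz in shares of 4 rad (1.0 is 4 rad)); a field left out counts as zero (the opening has to be given); each row is the pose to reach, as a shift and turn from the pose commanded when the command began, along the tool's axes at that moment; what a row does not reach only later rows make up. A row lasts 1/8 s, in which the tool goes at most 0.0625 m and 0.188 rad, less where a joint would pass 70% of its speed; a pose out of reach is approached as far as the arm can. The fingers move at their own pace and stop on an object; FORCE is the grip in N (left out, the last holds). Time passes only in rows, so rows that do not move let the fingers close. It prints the time, the measured TCP pose, the force, the opening and the grip force at its end. Input that does not fit is refused with a message, and nothing moves.
- monitor.observe(): the state, without advancing time (a new reading comes with each control period).
- imaging.grab_frame(name): name is "side" or "top"; returns the picture (400x640x3 uint8, blue, green, red); there is no depth.
- imaging.calibration(name): a dict with "vfov" (degrees; the focal length in pixels is half the picture's height over the tangent of half this angle, whatever the lens; pixels are square), "cx", "cy" (the principal point, pixels), "eye" and "attitude" of the camera in the world. Camera axes: x right, y down, z forward; pixel columns grow to the right and rows downward; lengths in m; the calibration is good to about 2 mm. A picture is of the moment at which its call begins. calibration takes no time and is no camera call.
- job_done(): hands the job in; it is judged then, once.
The state is a dict: "clock": time; "qpos": joint angles; "qd": joint speeds; "joint_efforts": joint torques, N m; "position": TCP position; "tool_rot": TCP orientation; "force": force on the tool from outside, world axes, zero at the start; "moment": the same for the moment, N m; "grip_width": finger opening in m; "finger_force": force on a finger pad.
Only numpy, scipy, OpenCV 4.12 (cv2) and the standard library are available. Lean on these libraries where they do the work, as an engineer would, in place of code of your own. Each camera call takes 0.05 s, during which the arm holds its last target. There are 200 camera calls.

## Task

Load the brown hardwood rail into the spring-jaw jig: push the sprung jaw back with the end of the rail and hold it open while you set the rail down flat, grommet up, then let the jaw push it home under the lip of the hook stop and let go. Once the jig holds it, lay the loose pale offcut flat and centred on the black grommet, press with it until the grommet is fully home, and lay the offcut back flat on the bench. Leave the glue bottle, tape measure and screw tin standing where they are.

Things in the scene. Friction and masses are not known exactly. Their poses are not given: they have to be found in the camera images.
- jig: Spring-jaw jig screwed to the bench: plywood base 320 x 120 x 18 mm, from x = -112 to +208 mm of its frame. Origin on the bench under the seat's middle; x points from the hook stop to the jaw, to the robot's left within 0.3 rad, z up. Behind the jaw a blue spring housing, x = 110 to 166 mm, 48 mm over the base. Nothing else stands on the base between hook stop and jaw
- jig_seat (a point): Middle of the jig's seat, on the base's upper face, 18 mm over the bench; axes as the jig's. The loaded rail lies flat here, its length along x, its middle over this point
- hook_lip (a point): Hook stop, dark steel, fixed at the jig's right end: this point is the middle of the tip of its lip, on the lip's underside, 24.5 mm over the base, at x = -70 mm. The lip is 6 mm thick (top 30.5 mm over the base) and reaches 10 mm over the rail's end, which rests on the stop face at x = -80 mm. Two side cheeks, x = -82 to -60 mm, 25 mm high, stand 65 mm apart inside (y = +-32.5 mm)
- jaw (a joint): Sprung jaw: upright plate with black rubber face, 54 mm wide, 2 to 54 mm over the base. 0 m = at rest; grows as it is pushed back (+x), to 0.028 m at most. Springs push it towards the hook stop with 6 N at 0 plus 0.3 N per mm. Reads about 0.008 when it holds the rail home; at least 0.018 is needed for a level rail to pass the lip (at rest there is only 142 mm between lip and jaw)
- jaw_face (a point): Middle of the jaw's rubber face, 29 mm over the base; at x = +72 mm of the jig when the jaw is at rest; moves with the jaw
- rail: Rail to be loaded: dark brown hardwood board, 160 (its x) x 58 (its y) x 22 (its z) mm, about 0.18 kg, loose, lying on the bench in one of two places: in front of the jig or to the right. Origin in the middle of its underside. Either end may go to the jaw. It is gripped across its 58 mm width
- grommet (a joint): Round black plastic grommet started in the hole in the middle of the rail's upper side; the joint is how far it has been pressed in: 0 to 0.0025 m at the start, 0.007 m = fully home, its flange on the wood. It moves with about 7 N and stays where it is pushed
- grommet_top (a point): Middle of the upper face of the grommet's flange (diameter 46 mm, 3 mm thick; this face is 32 mm over the rail's underside less the joint value, so 25 mm when home)
- press_block: Loose pale hardwood offcut, the pressing block, 60 (its x) x 90 (its y) x 22 (its z) mm, 0.07 kg, lying flat on the bench in the other of the two places. Origin in the middle of its underside. Gripped across its 60 mm width
- press_block_center (a point): Middle of the pressing block, 11 mm over its underside
- tape_measure: Yellow and black tape measure, 93 (its y) x 38 (its x) x 62 mm high, standing on the bench close beside one long side of the rail and nearly parallel to it, so that a finger does not fit between them there. Origin in the middle of its underside. Leave it alone
- glue_bottle: Yellow glue bottle with orange cap, 52 x 66 mm, 192 mm high, standing 20 to 35 mm off the left end of the pressing block. Origin in the middle of its underside. Leave it standing
- screw_tin: Round open tin of screws, diameter 74 mm, 28 mm high, between the two places. Origin in the middle of its underside. Leave it alone

How it is judged:
On the way, in this order (a step that is already met when the one before it is completed fails the run):
1. the rail lies home in the jig, under the lip and held by the sprung jaw, and is let go (x of rail in the frame of jig_seat between -0.003 and 0.003 m and y of rail in the frame of jig_seat between -0.005 and 0.005 m and z of rail in the frame of jig_seat between -0.002 and 0.0025 m and angle between the x axis of rail and the x axis of jig_seat, either way round below 0.08 rad and value of joint jaw above 0.005 m and contact force between the fingers and rail below 0.2 N), for 0.3 s.
2. the offcut lies flat and centred (within 20 mm) on the grommet, which is not yet home (x of rail in the frame of jig_seat between -0.003 and 0.003 m and y of rail in the frame of jig_seat between -0.005 and 0.005 m and z of rail in the frame of jig_seat between -0.002 and 0.0025 m and angle between the x axis of rail and the x axis of jig_seat, either way round below 0.08 rad and value of joint jaw above 0.005 m and angle between the z axis of press_block and the z axis of rail, either way round below 0.12 rad and horizontal distance between press_block_center and grommet_top below 0.02 m and contact force between press_block and rail above 0.5 N and value of joint grommet below 0.0055 m).
3. the offcut, flat and centred, has pressed the grommet home (last 0.7 mm allowed) in the held rail (x of rail in the frame of jig_seat between -0.003 and 0.003 m and y of rail in the frame of jig_seat between -0.005 and 0.005 m and z of rail in the frame of jig_seat between -0.002 and 0.0025 m and angle between the x axis of rail and the x axis of jig_seat, either way round below 0.08 rad and value of joint jaw above 0.005 m and angle between the z axis of press_block and the z axis of rail, either way round below 0.12 rad and horizontal distance between press_block_center and grommet_top below 0.02 m and contact force between press_block and rail above 0.3 N and value of joint grommet above 0.0063 m), for 0.05 s.
At the end, for the whole second after the job is handed in: Rail flat in the jig, end against the hook stop under the lip (within 3 mm along, 5 mm across, 2.5 mm high, 0.08 rad), jaw pressing on its other end (over 5 mm from rest); grommet pressed in more than 6.3 of 7 mm; offcut flat on the bench; all at rest (x of rail in the frame of jig_seat between -0.003 and 0.003 m and y of rail in the frame of jig_seat between -0.005 and 0.005 m and z of rail in the frame of jig_seat between -0.002 and 0.0025 m and angle between the x axis of rail and the x axis of jig_seat, either way round below 0.08 rad and value of joint jaw above 0.005 m and value of joint grommet above 0.0063 m and height (world z) of press_block_center below 0.014 m and linear speed of each of press_block, rail below 0.02 m/s); the robot touches nothing.
It fails at once if the glue bottle is pushed more than 30 mm or tipped (distance of glue_bottle from where it was at the start of the episode above 0.03 m or angle between glue_bottle's own z axis and vertical above 0.4 rad).
It fails at once if the tape measure is pushed more than 30 mm or tipped (distance of tape_measure from where it was at the start of the episode above 0.03 m or angle between tape_measure's own z axis and vertical above 0.4 rad).
It fails at once if the screw tin is pushed more than 30 mm or tipped (distance of screw_tin from where it was at the start of the episode above 0.03 m or angle between screw_tin's own z axis and vertical above 0.4 rad).
It also fails if it takes over 67 s, if anything falls off the work surface, if the arm or the gripper's body presses on something with over 40 N, if the wrist force passes 120 N, or if a joint passes its speed limit or range.

## Working session

There is one attempt and no reset: what is moved stays moved. The work goes in short steps, Python scripts to look and compute and a shell command to move; the robot and the scene stay as the last step left them, time stands still between calls to the robot, and variables do not carry over. Pictures are saved under pics/ and viewed, at most 10 in all, crops included, and the job is handed in when it is done.

```bash
ls; mkdir -p pics; python3 - <<'E'
from workcell import bot, imaging, monitor, job_done
import cv2
s=monitor.observe();print(s)
for n in("side","top"):
    cv2.imwrite(f"pics/{n}0.png",imaging.grab_frame(n));print(n,imaging.calibration(n))
E
```

```text
nudge.py
pics
workcell.py
{'clock': 0.0, 'qpos': array([ 1.21081017,  0.52201917, -0.03630967,  1.5999678 ,  0.02120993,
        1.02109477, -0.11280471]), 'qd': array([-2.16704687e-04,  7.37314742e-04, -1.10520509e-03,  1.73307045e-05,
       -1.01443533e-04, -8.79536458e-04, -4.12826394e-04]), 'joint_efforts': array([-1.01390360e-03, -9.27121997e+01,  1.97988108e+00, -3.69935668e+01,
        1.78293453e-02,  8.07854638e-03,  1.20209046e-05]), 'position': array([ 0.17845518, -0.59865076,  0.23073712]), 'tool_rot': array([-3.14049285e+00,  9.49334144e-05,  2.89760627e-01]), 'force': array([-1.52213836,  0.34559971, -0.17370782]), 'moment': array([ 0.06290649, -0.04345575,  0.03954819]), 'finger_force': 0.0, 'grip_width': 0.08552722125108535}
side {'vfov': 44.7576697352143, 'cx': 312.6703548643125, 'cy': 201.14168688085513, 'eye': array([ 0.38784888, -1.12377563,  0.61714742]), 'attitude': array([-2.09377467,  0.01690742, -0.14757243])}
top {'vfov': 51.37533834720109, 'cx': 324.0708625191676, 'cy': 195.9359165667673, 'eye': array([ 0.39464533, -0.20512137,  0.99402893]), 'attitude': array([-3.0280712 ,  0.03716081, -1.60036291])}
```

View pics/side0.png

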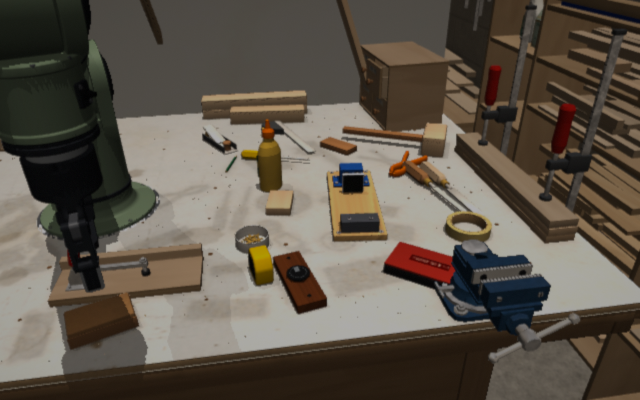

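View pics/top0.png

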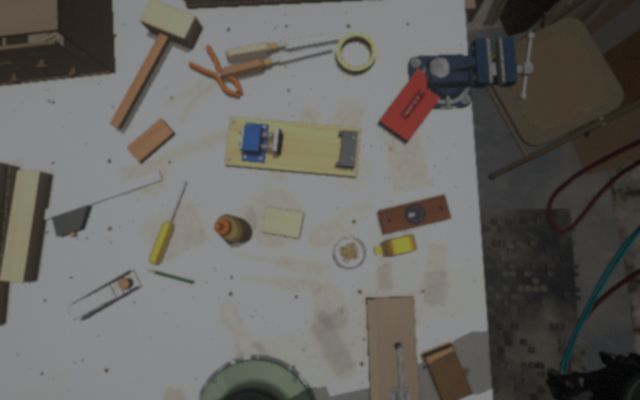

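```bash
cat > h.py <<'E'
import numpy as np, cv2
from scipy.spatial.transform import Rotation as Ro
from workcell import bot, imaging, monitor, job_done
def cam(n):
    c=imaging.calibration(n); f=200/np.tan(np.radians(c["vfov"])/2)
    return c,f,Ro.from_euler('xyz',c["attitude"]).as_matrix()
def cast(n,px,z):
    c,f,R=cam(n); p=np.atleast_2d(np.asarray(px,float))
    d=np.c_[(p[:,0]-c["cx"])/f,(p[:,1]-c["cy"])/f,np.ones(len(p))]@R.T
    return c["eye"]+d*((z-c["eye"][2])/d[:,2])[:,None]
def proj(n,P):
    c,f,R=cam(n); q=(np.atleast_2d(P)-c["eye"])@R
    return np.c_[c["cx"]+f*q[:,0]/q[:,2],c["cy"]+f*q[:,1]/q[:,2]]
def rect(n,mask,z):
    "largest blob -> world min-area rectangle on plane z: centre, (long,short), yaw of long axis"
    cs,_=cv2.findContours(mask.astype(np.uint8),cv2.RETR_EXTERNAL,cv2.CHAIN_APPROX_NONE)
    c=max(cs,key=cv2.contourArea); w=cast(n,c[:,0],z)[:,:2]
    (x,y),(a,b),t=cv2.minAreaRect((w*1000).astype(np.float32))
    if a<b:a,b,t=b,a,t+90
    return np.round([x,y],1),np.round([a,b],1),round((t+90)%180-90,2),np.round(cast(n,c[:,0].mean(0),z)[0],3),cv2.boundingRect(c)
def box(im,x0,y0,x1,y1):
    m=np.zeros(im.shape[:2],bool);m[y0:y1,x0:x1]=1;return m
E
python3 - <<'E'
from h import *
im=cv2.imread("pics/top0.png"); hsv=cv2.cvtColor(im,cv2.COLOR_BGR2HSV)
for p in[(390,216),(440,210),(283,222),(270,222),(310,150),(235,160),(276,140),(346,150),(414,214),(320,190)]: print(p,im[p[1],p[0]],hsv[p[1],p[0]])
big=np.hstack([cv2.resize(im[105:185,215:375],None,fx=5,fy=5,interpolation=2)])
cv2.imwrite("pics/c1.png",big)
b2=cv2.resize(im[185:275,205:465],None,fx=3,fy=3,interpolation=2)
cv2.imwrite("pics/c2.png",b2)
E
```

```text
(390, 216) [43 56 80] [ 11 118  80]
(440, 210) [42 50 74] [  8 110  74]
(283, 222) [113 138 138] [ 30  46 138]
(270, 222) [111 136 136] [ 30  47 136]
(310, 150) [ 94 130 135] [ 26  77 135]
(235, 160) [ 96 131 137] [ 26  76 137]
(276, 140) [129 129 127] [ 90   4 129]
(346, 150) [81 80 78] [100   9  81]
(414, 214) [92 92 90] [90  6 92]
(320, 190) [141 139 137] [105   7 141]
```

View pics/c1.png

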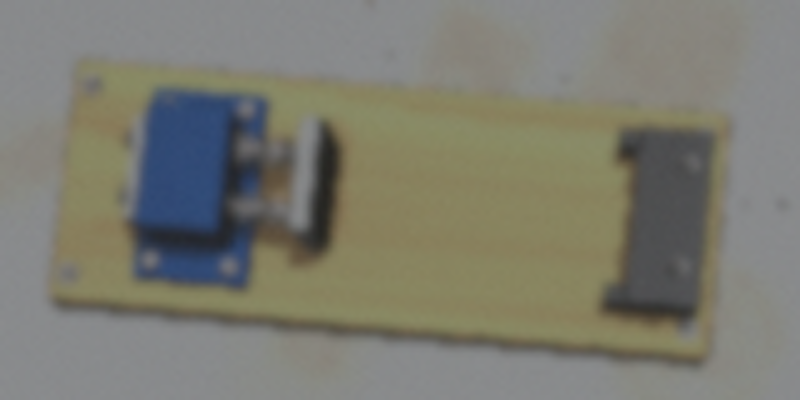

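View pics/c2.png

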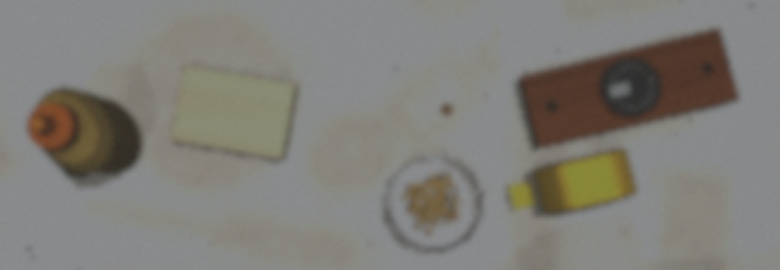

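```bash
python3 - <<'E'
from h import *
im=cv2.imread("pics/top0.png"); hsv=cv2.cvtColor(im,cv2.COLOR_BGR2HSV)
H,S,V=[hsv[...,i].astype(int) for i in range(3)]
fill=lambda m:cv2.morphologyEx(m.astype(np.uint8),cv2.MORPH_CLOSE,np.ones((7,7)))
m=box(im,365,185,465,245)&(H<16)&(S>60)
m=m|(box(im,395,200,435,228)&(V<110)&(S<60)&False)
print("rail",rect("top",m,.022))
m=box(im,255,200,310,245)&(S>30)&(H>20)&(V>110)
print("block",rect("top",m,.022))
m=box(im,215,105,375,185)&(S>50)&(H>15)&(H<40)&(V>70)
print("jig",rect("top",fill(m),.018))
c=lambda p:np.array(p)/5+[215,105]
J=cast("top",c([(80,63),(728,118),(703,352),(52,297)]),.018);print("jig corners",J[:,:2].round(4),np.linalg.norm(np.diff(J,axis=0),axis=1))
hk=cast("top",c([(715,130),(697,312)]),.0485)[:,:2]; print("hook outer",hk)
jw=cast("top",c([(330,122),(318,248)]),.072)[:,:2]; print("jaw top face edge",jw)
c=lambda p:np.array(p)/3+[205,185]
print("rail corners",cast("top",c([(525,78),(718,30),(737,97),(539,146)]),.022)[:,:2].round(4), "grommet",cast("top",c([(630,87)]),.031)[:,:2])
print("tape top corners",cast("top",c([(627,150),(633,196),(560,212),(537,165)]),.062)[:,:2].round(4))
m=box(im,375,230,420,262)&(H>20)&(H<35)&(S>80); print("tape",rect("top",m,.05))
t=cast("top",c([(432,203)]),.015);print("tin",t)
print("bottle base",cast("top",c([(110,150)]),.0),"cap",cast("top",c([(42,125)]),.192))
# side view
im=cv2.imread("pics/side0.png"); hsv=cv2.cvtColor(im,cv2.COLOR_BGR2HSV);H,S,V=[hsv[...,i].astype(int) for i in range(3)]
m=box(im,262,185,296,216)&(S>45)&(H>12)&(H<30)&(V>100);print("side block",rect("side",m,.022))
print("side grommet px->",cast("side",[(298,271)],.031))
E
```

```text
rail (array([ 456.9, -379.4]), array([157.8,  55.3]), -78.11, array([ 0.457, -0.379,  0.022]), (379, 196, 71, 38))
block (array([448.1, -72. ]), array([91.6, 62. ]), 78.3, array([ 0.448, -0.072,  0.022]), (261, 207, 43, 31))
jig (array([629.1, -99.1]), array([317.3, 120. ]), 82.95, array([ 0.629, -0.101,  0.018]), (225, 118, 135, 59))
jig corners [[ 0.7067  0.049 ]
 [ 0.6667 -0.2647]
 [ 0.5535 -0.2484]
 [ 0.5914  0.0631]] [0.31622112 0.11437445 0.3137205 ]
hook outer [[ 0.65270822 -0.25654663]
 [ 0.56723971 -0.24495572]]
jaw top face edge [[ 0.65701449 -0.08010552]
 [ 0.59862796 -0.07359799]]
rail corners [[ 0.4668 -0.3017]
 [ 0.4993 -0.4526]
 [ 0.4468 -0.4639]
 [ 0.4138 -0.3101]] grommet [[ 0.4566045  -0.38073225]]
tape top corners [[ 0.4081 -0.3704]
 [ 0.3743 -0.3729]
 [ 0.3642 -0.319 ]
 [ 0.3991 -0.3037]]
tape (array([ 386.1, -338.7]), array([69.5, 35.5]), -77.74, array([ 0.386, -0.339,  0.05 ]), (384, 235, 32, 21))
tin [[ 0.37242533 -0.22620037  0.015     ]]
bottle base [[0.42146992 0.02904175 0.        ]] cap [[0.43377728 0.02811695 0.192     ]]
side block (array([450.3, -74.1]), array([120.9,  71.5]), 86.41, array([ 0.445, -0.075,  0.022]), (265, 187, 29, 26))
side grommet px-> [[ 0.45978663 -0.37930172  0.031     ]]
```

```bash
cat >> h.py <<'E'
def to(x,y,z,yaw):
    "tool-frame shift and rotation vector from the measured pose to a tool-down target"
    s=monitor.observe(); R=Ro.from_euler('xyz',s["tool_rot"]); T=Ro.from_euler('xyz',[np.pi,0,yaw])
    print("d",R.inv().apply(np.array([x,y,z])-s["position"]).round(4),"rot",(R.inv()*T).as_rotvec().round(4),"q",s["qpos"].round(2),"F",s["force"].round(1),"w",round(s["grip_width"],4),"t",s["clock"])
E
python3 -c "
from h import *
to(.4616,-.3994,.12,1.778)"
```

```text
d [ 0.3282 -0.1099  0.1109] rot [-8.0000e-04 -7.0000e-04 -1.4882e+00] q [ 1.21  0.52 -0.04  1.6   0.02  1.02 -0.11] F [-0.   0.2  0.2] w 0.0854 t 0.1
```

Careful with the scale: shifts go in shares of 0.5 m and turns go in shares of 4 rad. That gives: 0.28 m / 0.5 = 0.56, 0.23 m / 0.5 = 0.46, -0.9 rad / 4 = -0.225.

```bash
python3 nudge.py '[{"finger_gap": 0.085, "trans": [0.12, -0.04, 0], "turn_vec": [0, 0, -0.045]}, {"finger_gap": 0.085, "trans": [0.24, -0.08, 0.04], "turn_vec": [0, 0, -0.09]}, {"finger_gap": 0.085, "trans": [0.36, -0.12, 0.06], "turn_vec": [0, 0, -0.135]}, {"finger_gap": 0.085, "trans": [0.46, -0.16, 0.1], "turn_vec": [0, 0, -0.18]}, {"finger_gap": 0.085, "trans": [0.56, -0.2, 0.14], "turn_vec": [0, 0, -0.225]}]' 40; python3 -c "
from h import *
to(.4616,-.3994,.12,1.778)"
```

```text
clock: 0.72
position: [0.4198, -0.4216, 0.1607]
tool_rot: [3.141, -0.0, 1.196]
force: [0.3, -0.7, -0.4]
grip_width: 0.085
finger_force: 0.0
d [0.0359 0.0308 0.0407] rot [ 2.00e-04 -1.00e-04 -5.82e-01] q [ 0.89  0.57 -0.29  1.74  0.2   0.87  0.14] F [ 0.3 -0.7 -0.4] w 0.085 t 0.725
```

In the tool's units: 0.04 m / 0.5 = 0.08, 0.036 m / 0.5 = 0.072, -0.58 rad / 4 = -0.145.

```bash
python3 nudge.py '[{"finger_gap": 0.085, "trans": [0.024, 0.02, 0.02], "turn_vec": [0, 0, -0.045]}, {"finger_gap": 0.085, "trans": [0.048, 0.04, 0.04], "turn_vec": [0, 0, -0.09]}, {"finger_gap": 0.085, "trans": [0.072, 0.062, 0.08], "turn_vec": [0, 0, -0.135]}, {"finger_gap": 0.085, "trans": [0.072, 0.062, 0.08], "turn_vec": [0, 0, -0.145]}, {"finger_gap": 0.085, "trans": [0.072, 0.062, 0.08], "turn_vec": [0, 0, -0.145]}]'; python3 - <<'E'
from h import *
to(.4616,-.3994,.001,1.778)
for n in("top","side"): cv2.imwrite(f"pics/{n}1.png",imaging.grab_frame(n))
a=cv2.imread("pics/top1.png")[170:270,340:480];b=cv2.imread("pics/side1.png")[190:320,210:350]
cv2.imwrite("pics/c3.png",np.vstack([cv2.resize(a,(420,300)),cv2.resize(b,(300,279)).copy() if 0 else cv2.resize(b,(420,390))])[:600])
E
```

```text
clock: 1.35
position: [0.4599, -0.4018, 0.1217]
tool_rot: [-3.141, 0.0, 1.766]
force: [0.0, -0.9, 0.7]
grip_width: 0.085
finger_force: 0.0
d [0.002  0.0022 0.1207] rot [-0.0003  0.0001 -0.0119] q [ 0.9   0.66 -0.42  1.72  0.34  0.84  0.53] F [ 0.  -0.9  0.7] w 0.085 t 1.35
```

View pics/c3.png

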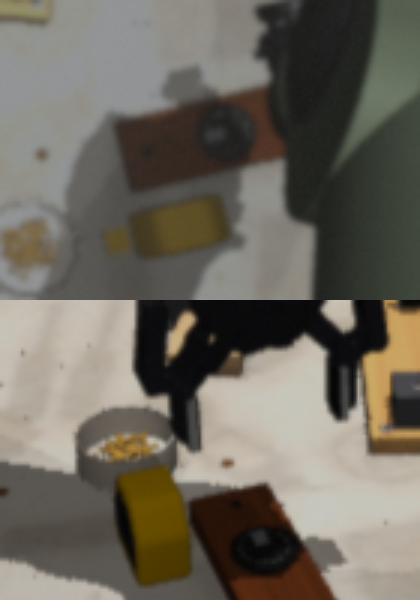

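```bash
python3 - <<'E'
from h import *
P=cast("side",[(210+x/3,190+(y-300)/3) for x,y in[(140,585),(188,570)]],0)[:,:2]
u=np.array([-.207,.978]);v=np.array([.978,.207])
d=P-[.4575,-.3798];print(P,"s",d@u,"lat",d@v)
E
```

```text
[[ 0.37814482 -0.37002214]
 [ 0.4103733  -0.35994255]] s [0.02598927 0.02917581] lat [-0.07558535 -0.04197942]
```

In the tool's units: 0.118 m / 0.5 = 0.236, 0.09 m / 0.5 = 0.18, -0.012 rad / 4 = -0.003.

```bash
python3 nudge.py '[{"finger_gap": 0.085, "trans": [0.004, 0.004, 0.1], "turn_vec": [0, 0, -0.003]}, {"finger_gap": 0.085, "trans": [0.004, 0.004, 0.18], "turn_vec": [0, 0, -0.003]}, {"finger_gap": 0.085, "trans": [0.004, 0.004, 0.236], "turn_vec": [0, 0, -0.003]}, {"finger_gap": 0.085, "trans": [0.004, 0.004, 0.236], "turn_vec": [0, 0, -0.003]}]'; python3 nudge.py '[{"finger_gap": 0.05}, {"finger_gap": 0.05}, {"finger_gap": 0.05}, {"finger_gap": 0.05}]' 60; python3 -c "
from h import *
to(.4616,-.3994,.1,1.778)"
```

```text
clock: 1.95
position: [0.461, -0.3986, 0.0023]
tool_rot: [-3.14, -0.002, 1.78]
force: [0.4, -0.6, 1.2]
grip_width: 0.0852
finger_force: 0.0
clock: 2.45
position: [0.4627, -0.3996, 0.0054]
tool_rot: [3.14, 0.002, 1.781]
force: [-2.0, 1.5, 11.5]
grip_width: 0.0567
finger_force: 63.4
d [ 0.0003 -0.0009 -0.0946] rot [0.0013 0.0021 0.003 ] q [ 0.85  0.82 -0.35  1.76  0.43  0.64  0.46] F [-2.   1.5 11.5] w 0.0567 t 2.45
```

In the tool's units: -0.008 m / 0.5 = -0.016.

```bash
python3 nudge.py '[{"finger_gap": 0.085}, {"finger_gap": 0.085, "trans": [0, 0, -0.016]}, {"finger_gap": 0.085, "trans": [0, 0, -0.016]}]' 60; python3 nudge.py '[{"finger_gap": 0.05}, {"finger_gap": 0.05}, {"finger_gap": 0.05}, {"finger_gap": 0.05}]' 60; python3 -c "
from h import *
to(.4616,-.3994,.1,1.778)"
```

```text
clock: 2.82
position: [0.4625, -0.3993, 0.0124]
tool_rot: [3.141, 0.001, 1.782]
force: [0.4, -0.5, 0.8]
grip_width: 0.085
finger_force: 0.0
clock: 3.32
position: [0.462, -0.3989, 0.0118]
tool_rot: [-3.141, 0.0, 1.782]
force: [-3.0, 2.6, 12.7]
grip_width: 0.0559
finger_force: 61.6
d [-0.0004 -0.0006 -0.0882] rot [-0.0002  0.0001  0.0037] q [ 0.85  0.81 -0.35  1.76  0.43  0.65  0.47] F [-3.   2.6 12.7] w 0.0559 t 3.325
```

In the tool's units: 0.01 m / 0.5 = 0.02, 0.008 m / 0.5 = 0.016.

```bash
python3 nudge.py '[{"finger_gap": 0.085}, {"finger_gap": 0.085, "trans": [0, 0, 0.016]}, {"finger_gap": 0.085, "trans": [0, 0, 0.02]}, {"finger_gap": 0.085, "trans": [0, 0, 0.02]}]' 60; python3 nudge.py '[{"finger_gap": 0.06}, {"finger_gap": 0.06}, {"finger_gap": 0.06}]' 60; python3 nudge.py '[{"finger_gap": 0.05}, {"finger_gap": 0.05}, {"finger_gap": 0.05, "trans": [0, 0, -0.006]}, {"finger_gap": 0.05, "trans": [0, 0, -0.012]}]' 60; python3 -c "
from h import *
to(.4616,-.3994,.1,1.778)
cv2.imwrite('pics/side2.png',imaging.grab_frame('side'));im=cv2.imread('pics/side2.png')
cv2.imwrite('pics/c4.png',cv2.resize(im[200:320,210:370],None,fx=4,fy=4))"
```

```text
clock: 3.82
position: [0.4619, -0.3987, 0.0008]
tool_rot: [-3.141, -0.001, 1.782]
force: [0.1, -0.5, 0.5]
grip_width: 0.0853
finger_force: 0.0
clock: 4.2
position: [0.4621, -0.3989, 0.0014]
tool_rot: [3.141, 0.0, 1.782]
force: [-0.5, 1.2, 0.2]
grip_width: 0.06
finger_force: 0.0
clock: 4.7
position: [0.462, -0.3988, 0.0074]
tool_rot: [-3.142, -0.0, 1.782]
force: [-0.3, 0.4, -2.2]
grip_width: 0.0566
finger_force: 64.1
d [-0.0005 -0.0005 -0.0926] rot [-0.     -0.0001  0.0038] q [ 0.85  0.82 -0.35  1.76  0.43  0.64  0.46] F [-0.3  0.4 -2.2] w 0.0566 t 4.7
```

View pics/c4.png

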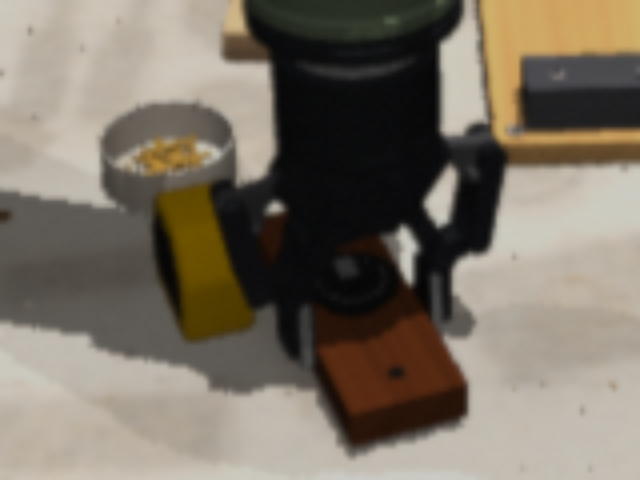

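In the tool's units: -0.12 m / 0.5 = -0.24, -0.08 m / 0.5 = -0.16.

```bash
python3 nudge.py '[{"finger_gap": 0.05, "trans": [0, 0, -0.08]}, {"finger_gap": 0.05, "trans": [0, 0, -0.16]}, {"finger_gap": 0.05, "trans": [0, 0, -0.24]}, {"finger_gap": 0.05, "trans": [0, 0, -0.24]}]' 60;python3 -c "
from h import *
to(.6177,-.1917,.13,1.4478)"
```

```text
clock: 5.25
position: [0.4632, -0.3998, 0.1302]
tool_rot: [3.139, 0.004, 1.781]
force: [0.2, -0.0, -2.7]
grip_width: 0.0567
finger_force: 65.2
d [1.712e-01 1.946e-01 1.000e-04] rot [0.0035 0.0032 0.3336] q [ 0.91  0.65 -0.43  1.71  0.34  0.85  0.54] F [ 0.2 -0.  -2.7] w 0.0567 t 5.25
```

In the tool's units: 0.195 m / 0.5 = 0.39, 0.171 m / 0.5 = 0.342, 0.334 rad / 4 = 0.0835.

```bash
python3 nudge.py '[{"finger_gap": 0.05, "trans": [0.07, 0.08, 0], "turn_vec": [0, 0, 0.0175]}, {"finger_gap": 0.05, "trans": [0.14, 0.16, 0], "turn_vec": [0, 0, 0.035]}, {"finger_gap": 0.05, "trans": [0.21, 0.24, 0], "turn_vec": [0, 0, 0.0525]}, {"finger_gap": 0.05, "trans": [0.28, 0.32, 0], "turn_vec": [0, 0, 0.07]}, {"finger_gap": 0.05, "trans": [0.342, 0.39, 0], "turn_vec": [0, 0, 0.0835]}]' ;python3 nudge.py '[{"finger_gap": 0.05}, {"finger_gap": 0.05}]'; python3 -c "
from h import *
to(.6177,-.1917,.13,1.4478)
for n in('top','side'): cv2.imwrite(f'pics/{n}3.png',imaging.grab_frame(n))
a=cv2.imread('pics/top3.png')[90:210,200:400];b=cv2.imread('pics/side3.png')[100:260,270:470]
cv2.imwrite('pics/c5.png',np.hstack([cv2.resize(a,None,fx=2,fy=2),cv2.resize(b[:120],None,fx=2,fy=2)]))"
```

```text
clock: 5.88
position: [0.6175, -0.1888, 0.1263]
tool_rot: [-3.141, -0.0, 1.446]
force: [1.8, -0.3, -0.5]
grip_width: 0.0564
finger_force: 65.1
clock: 6.12
position: [0.6163, -0.1911, 0.1264]
tool_rot: [-3.14, 0.0, 1.448]
force: [-0.3, -0.5, -0.8]
grip_width: 0.0565
finger_force: 65.1
d [-0.0004  0.0014 -0.0036] rot [-0.0014  0.0004  0.0004] q [ 0.43  0.69 -0.34  1.62  0.28  0.89 -0.14] F [-0.3 -0.5 -0.8] w 0.0565 t 6.125
```

View pics/c5.png

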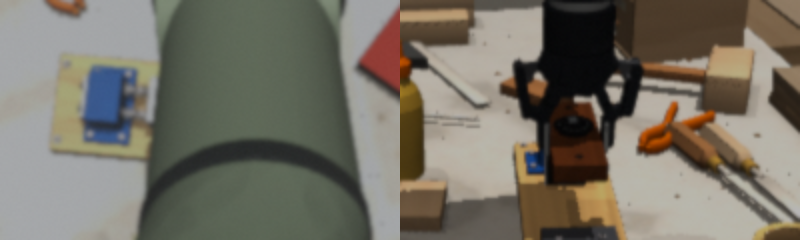

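```bash
python3 - <<'E'
from h import *
im=cv2.imread('pics/side3.png');a=cv2.resize(im[120:250,325:400],None,fx=6,fy=4.6,interpolation=2)
im0=cv2.imread('pics/side0.png');b=cv2.resize(im0[150:250,320:395],None,fx=4.6,fy=6,interpolation=2)
cv2.imwrite('pics/c6.png',np.hstack([a,np.pad(b[:598],((0,598-min(598,b.shape[0])),(0,0),(0,0)))]));print(a.shape,b.shape)
print(proj("side",[.6188,-.1713,.156]))
E
```

```text
(598, 450, 3) (600, 345, 3)
[[356.1212296  160.77001033]]
```

View pics/c6.png

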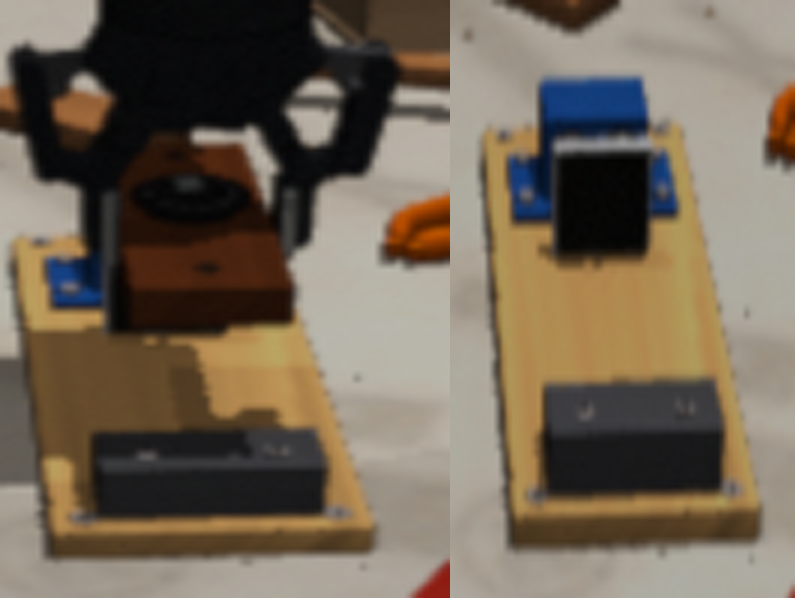

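```bash
python3 - <<'E'
from h import *
O=np.array([.6233,-.147]);u=np.array([.1236,.9923]);v=np.array([-.9923,.1236])
for n,z,p in[("base",.018,[(333,235.8),(387,234.2)]),("hookfront",.0485,[(340.7,222),(378.7,220.8)]),("hooktip",.0485,[(340.7,214.2),(377.6,213.3)]),("jawlow",.020,[(342.8,191.7),(363,190.8)]),("jawtop",.072,[(342.8,175.8),(363,175.3)])]:
    w=cast("side",p,z)[:,:2]-O; print(n,"x",(w@u*1000).round(1),"y",(w@v*1000).round(1),"mid y",(w@v).mean().round(4))
E
```

```text
base x [-113.7 -113.2] y [ 57.5 -61.4] mid y -0.002
hookfront x [-106.1 -105.4] y [ 40.4 -42.7] mid y -0.0012
hooktip x [-73.7 -74.1] y [ 38.  -44.6] mid y -0.0033
jawlow x [81.5 83.4] y [ 20.8 -30.8] mid y -0.005
jawtop x [68.4 68.3] y [ 22.6 -27.3] mid y -0.0023
```

In the tool's units: 0.071 m / 0.5 = 0.142, 0.03 m / 0.5 = 0.06.

```bash
python3 -c "
from h import *
to(.6179,-.1971,.055,1.4478)"; python3 nudge.py '[{"finger_gap": 0.05, "trans": [-0.012, 0, 0]}, {"finger_gap": 0.05, "trans": [-0.012, 0, 0.06]}, {"finger_gap": 0.05, "trans": [-0.012, 0, 0.12]}, {"finger_gap": 0.05, "trans": [-0.012, 0, 0.142]}, {"finger_gap": 0.05, "trans": [-0.012, 0, 0.142]}]'; python3 -c "
from h import *
to(.6179,-.1971,.055,1.4478)"
```

```text
d [-0.0048  0.0024  0.0718] rot [-0.0009  0.0005 -0.0012] q [ 0.43  0.69 -0.34  1.62  0.28  0.89 -0.14] F [-1.1  0.3 -1.4] w 0.0566 t 6.225
clock: 6.85
position: [0.6159, -0.1973, 0.0562]
tool_rot: [-3.141, -0.0, 1.447]
force: [0.4, 0.5, -1.2]
grip_width: 0.0564
finger_force: 65.0
d [0.0004 0.002  0.0012] rot [-0.0007 -0.0001 -0.0006] q [ 0.42  0.78 -0.31  1.65  0.32  0.77 -0.16] F [ 0.4  0.5 -1.2] w 0.0564 t 6.85
```

In the tool's units: 0.03 m / 0.5 = 0.06, 0.024 m / 0.5 = 0.048.

```bash
python3 nudge.py '[{"finger_gap": 0.05, "trans": [0.016, 0.004, 0.002]}, {"finger_gap": 0.05, "trans": [0.032, 0.004, 0.002]}, {"finger_gap": 0.05, "trans": [0.048, 0.004, 0.002]}, {"finger_gap": 0.05, "trans": [0.06, 0.004, 0.002]}, {"finger_gap": 0.05, "trans": [0.06, 0.004, 0.002]}]' 80; python3 -c "
from h import *
to(.6235,-.1525,.055,1.4478)"
```

```text
clock: 7.48
position: [0.622, -0.1677, 0.0557]
tool_rot: [3.141, 0.001, 1.448]
force: [-0.9, -7.7, -0.3]
grip_width: 0.0562
finger_force: 91.2
d [ 0.0153 -0.0004  0.0007] rot [ 0.0005  0.0013 -0.0002] q [ 0.37  0.78 -0.31  1.65  0.32  0.76 -0.21] F [-0.9 -7.7 -0.3] w 0.0562 t 7.475
```

In the tool's units: 0.016 m / 0.5 = 0.032, 0.008 m / 0.5 = 0.016.

```bash
python3 nudge.py '[{"finger_gap": 0.05, "trans": [0.016, 0, 0]}, {"finger_gap": 0.05, "trans": [0.032, 0, 0]}, {"finger_gap": 0.05, "trans": [0.032, 0, 0]}, {"finger_gap": 0.05, "trans": [0.032, 0, 0]}]'; python3 -c "
from h import *
to(.6235,-.1525,.055,1.4478)
import time
f=[]
for i in range(6):
    cv2.imwrite('pics/side4.png',imaging.grab_frame('side')); f.append(monitor.observe()['force'])
print(np.mean(f,0))
a=cv2.imread('pics/side4.png');cv2.imwrite('pics/c7.png',cv2.resize(a[150:250,310:410],None,fx=6,fy=6,interpolation=2))
"
```

```text
clock: 7.98
position: [0.6237, -0.1535, 0.0557]
tool_rot: [3.141, 0.003, 1.446]
force: [-0.0, -11.7, 0.9]
grip_width: 0.0556
finger_force: 91.3
d [ 0.001  -0.0003  0.0007] rot [ 0.0005  0.0028 -0.0014] q [ 0.35  0.78 -0.31  1.66  0.32  0.75 -0.23] F [ -0.  -11.7   0.9] w 0.0556 t 7.975
[ -0.85189793 -11.43326723   0.84016561]
```

View pics/c7.png

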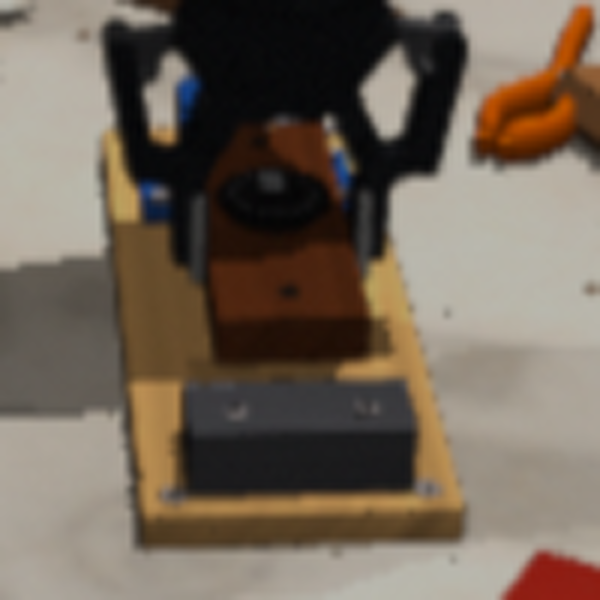

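In the tool's units: 0.004 m / 0.5 = 0.008.

```bash
python3 nudge.py '[{"finger_gap": 0.05, "trans": [0.008, 0, 0]}, {"finger_gap": 0.05, "trans": [0.008, 0, 0]}, {"finger_gap": 0.05, "trans": [0.008, 0, 0]}]'; python3 -c "
from h import *
O=np.array([.6241,-.1475]);u=np.array([.1236,.9923]);v=np.array([-.9923,.1236])
for z,p in [(.0745,(292,318)),(.0525,(292,358)),(.0485,(300,382)),(.0745,(215,320)),(.0745,(370,316)),(.0485,(183,385)),(.0485,(410,379))]:
    w=cast('side',[(310+p[0]/6,150+p[1]/6)],z)[0,:2]-O; print(z,p,w@u,w@v)
f=[]
for i in range(6):
    cv2.imwrite('pics/side5.png',imaging.grab_frame('side')); f.append(monitor.observe()['force'])
print(np.mean(f,0))
to(.6235,-.1525,.055,1.4478)
"
```

```text
clock: 8.65
position: [0.6242, -0.1498, 0.0557]
tool_rot: [3.141, 0.003, 1.446]
force: [-0.8, -12.0, 1.5]
grip_width: 0.056
finger_force: 91.3
0.0745 (292, 318) -0.07029642905677976 -0.0009338135574035144
0.0525 (292, 358) -0.06240905186627811 -0.00243805960111177
0.0485 (300, 382) -0.07324077406417695 -0.0044002557550695725
0.0745 (215, 320) -0.07026445747378114 0.027526585303262175
0.0745 (370, 316) -0.07034782501809654 -0.029778384089695607
0.0485 (183, 385) -0.07314371068550342 0.03925692132458167
0.0485 (410, 379) -0.0732044103695057 -0.04549588485288893
[ -1.03224827 -12.7787007    0.7428    ]
d [-0.0027 -0.0003  0.0007] rot [ 0.0005  0.003  -0.0017] q [ 0.34  0.78 -0.31  1.66  0.32  0.75 -0.24] F [ -1.3 -13.4   0.3] w 0.0556 t 8.95
```

In the tool's units: 0.027 m / 0.5 = 0.054, 0.018 m / 0.5 = 0.036.

```bash
python3 nudge.py '[{"finger_gap": 0.05, "trans": [0, 0.002, 0.012]}, {"finger_gap": 0.05, "trans": [0, 0.002, 0.024]}, {"finger_gap": 0.05, "trans": [0, 0.002, 0.036]}, {"finger_gap": 0.05, "trans": [0, 0.002, 0.048]}, {"finger_gap": 0.05, "trans": [0, 0.002, 0.054]}]'; python3 nudge.py '[{"finger_gap": 0.05, "trans": [0, 0, 0.004]}, {"finger_gap": 0.05, "trans": [0, 0, 0.008]}, {"finger_gap": 0.05, "trans": [0, 0, 0.008]}]'; python3 -c "
from h import *
f=[]
for i in range(4):
    cv2.imwrite('pics/side6.png',imaging.grab_frame('side')); f.append(monitor.observe()['force'])
print(np.mean(f,0))
to(.6235,-.1525,.0195,1.4478)
"
```

```text
clock: 9.57
position: [0.6255, -0.1499, 0.0289]
tool_rot: [3.141, 0.003, 1.446]
force: [-1.2, -12.3, 6.9]
grip_width: 0.0562
finger_force: 92.1
clock: 9.95
position: [0.6255, -0.1499, 0.025]
tool_rot: [3.14, 0.003, 1.446]
force: [-1.2, -12.5, 6.0]
grip_width: 0.056
finger_force: 92.0
[ -1.93045307 -12.73353766   5.72846005]
d [-0.0028 -0.0017  0.0056] rot [ 0.0012  0.0028 -0.0018] q [ 0.33  0.82 -0.29  1.66  0.34  0.7  -0.25] F [ -1.4 -13.3   5.2] w 0.056 t 10.15
```

In the tool's units: 0.0015 m / 0.5 = 0.003.

```bash
for i in 1 2 3; do python3 nudge.py '[{"finger_gap": 0.05, "trans": [0, 0, 0.003]}, {"finger_gap": 0.05, "trans": [0, 0, 0.003]}]' | egrep 'pos|rot|^force'; done; python3 -c "
from h import *
cv2.imwrite('pics/side7.png',imaging.grab_frame('side'))
to(.6235,-.1525,.0195,1.4478)
"
```

```text
position: [0.6256, -0.1499, 0.0236]
tool_rot: [3.14, 0.003, 1.446]
force: [-1.9, -12.3, 6.1]
position: [0.6256, -0.1499, 0.0221]
tool_rot: [3.14, 0.003, 1.446]
force: [-2.6, -13.5, 5.5]
position: [0.6256, -0.1498, 0.0206]
tool_rot: [3.14, 0.003, 1.446]
force: [-0.2, -11.9, 4.7]
d [-0.0029 -0.0018  0.0011] rot [ 0.0014  0.0027 -0.0017] q [ 0.33  0.83 -0.29  1.67  0.34  0.7  -0.26] F [ -0.5 -11.8   5.9] w 0.0559 t 10.95
```

In the tool's units: 0.0012 m / 0.5 = 0.0024.

```bash
for i in 1 2 3; do python3 nudge.py '[{"finger_gap": 0.05, "trans": [0, 0, 0.0024]}, {"finger_gap": 0.05, "trans": [0, 0, 0.0024]}]' | egrep 'pos|rot|^force'; done; python3 -c "
from h import *
cv2.imwrite('pics/side7.png',imaging.grab_frame('side'))
a=cv2.imread('pics/side7.png');cv2.imwrite('pics/c8.png',cv2.resize(a[150:250,310:410],None,fx=6,fy=6,interpolation=2))
to(.6235,-.1525,.0195,1.4478)
"
```

```text
position: [0.6256, -0.1497, 0.0199]
tool_rot: [3.14, 0.003, 1.446]
force: [-4.4, -10.7, 15.0]
position: [0.6257, -0.1497, 0.0199]
tool_rot: [3.14, 0.003, 1.446]
force: [-11.4, -9.4, 34.5]
position: [0.6257, -0.1497, 0.0198]
tool_rot: [3.14, 0.003, 1.446]
force: [-19.7, -7.5, 54.7]
d [-0.003  -0.0019  0.0003] rot [ 0.0018  0.0035 -0.0018] q [ 0.33  0.83 -0.29  1.67  0.34  0.7  -0.26] F [-18.4  -6.7  54.7] w 0.0563 t 11.75
```

View pics/c8.png

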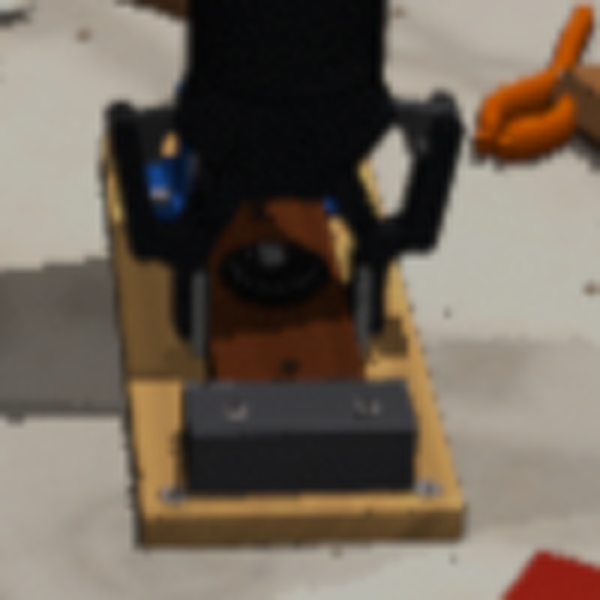

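Careful with the scale: shifts go in shares of 0.5 m and turns go in shares of 4 rad. That gives: -0.0022 m / 0.5 = -0.0044.

```bash
python3 nudge.py '[{"finger_gap": 0.05, "trans": [0, 0, -0.0044]}, {"finger_gap": 0.05, "trans": [0, 0, -0.0044]}]' | egrep 'pos|rot|^force'; python3 nudge.py '[{"finger_gap": 0.05, "trans": [-0.006, 0, 0]}, {"finger_gap": 0.05, "trans": [-0.012, 0, 0]}, {"finger_gap": 0.05, "trans": [-0.018, 0, 0]}, {"finger_gap": 0.05, "trans": [-0.024, 0, 0]}, {"finger_gap": 0.05, "trans": [-0.024, 0, 0]}]' 50; python3 -c "
from h import *
to(.6235,-.1525,.0195,1.4478)
"
```

```text
position: [0.6256, -0.1499, 0.0199]
tool_rot: [3.14, 0.003, 1.446]
force: [-5.3, -12.2, 17.9]
clock: 12.62
position: [0.6246, -0.1596, 0.0199]
tool_rot: [3.14, 0.001, 1.448]
force: [-4.1, -0.9, 17.5]
grip_width: 0.0559
finger_force: 93.4
d [ 0.0069 -0.002   0.0004] rot [ 0.0018  0.0007 -0.    ] q [ 0.35  0.83 -0.29  1.66  0.34  0.7  -0.24] F [-4.1 -0.9 17.5] w 0.0559 t 12.625
```

In the tool's units: -0.003 m / 0.5 = -0.006, -0.0015 m / 0.5 = -0.003.

```bash
python3 nudge.py '[{"finger_gap": 0.05, "trans": [0, 0, -0.0012]}, {"finger_gap": 0.05, "trans": [-0.003, 0, -0.0012]}, {"finger_gap": 0.05, "trans": [-0.006, 0, -0.0012]}, {"finger_gap": 0.05, "trans": [-0.006, 0, -0.0012]}]' 50; python3 -c "
from h import *
to(.6235,-.1525,.0195,1.4478)
cv2.imwrite('pics/side8.png',imaging.grab_frame('side'))
a=cv2.imread('pics/side8.png');cv2.imwrite('pics/c9.png',cv2.resize(a[150:250,310:410],None,fx=6,fy=6,interpolation=2))
"
```

```text
clock: 13.12
position: [0.624, -0.1634, 0.02]
tool_rot: [3.14, 0.001, 1.447]
force: [-1.5, -6.7, 7.2]
grip_width: 0.0558
finger_force: 92.2
d [ 0.0108 -0.0018  0.0004] rot [ 0.0015  0.0014 -0.0008] q [ 0.35  0.83 -0.29  1.66  0.34  0.7  -0.23] F [-1.5 -6.7  7.2] w 0.0558 t 13.125
```

View pics/c9.png

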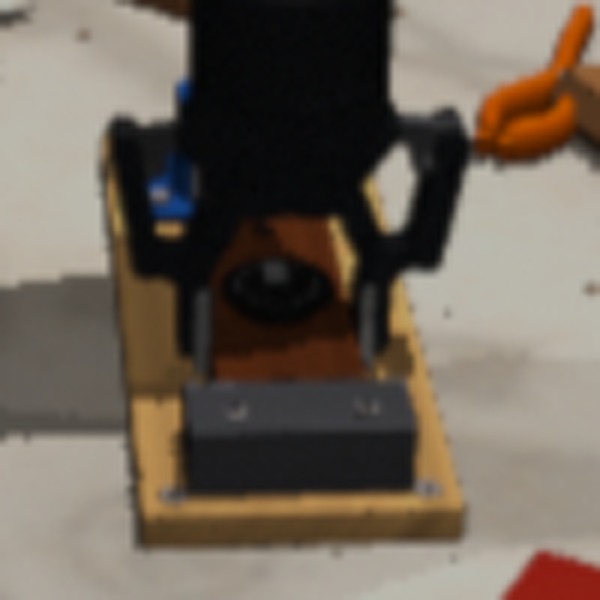

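In the tool's units: -0.0012 m / 0.5 = -0.0024.

```bash
for i in 1 2; do python3 nudge.py '[{"finger_gap": 0.05, "trans": [-0.0024, 0, 0]}, {"finger_gap": 0.05, "trans": [-0.0024, 0, 0]}]' | egrep 'pos|^force'; done
```

```text
position: [0.6239, -0.1645, 0.0199]
force: [-1.7, -5.5, 8.3]
position: [0.6239, -0.1645, 0.0199]
force: [-1.8, -0.2, 8.3]
```

In the tool's units: -0.13 m / 0.5 = -0.26, -0.08 m / 0.5 = -0.16.

```bash
python3 nudge.py '[{"finger_gap": 0.06}, {"finger_gap": 0.085}, {"finger_gap": 0.085}, {"finger_gap": 0.085}]'; python3 nudge.py '[{"finger_gap": 0.085, "trans": [0, 0, -0.06]}, {"finger_gap": 0.085, "trans": [0, 0, -0.16]}, {"finger_gap": 0.085, "trans": [0, 0, -0.26]}, {"finger_gap": 0.085, "trans": [0, 0, -0.26]}]'; python3 -c "
from h import *
to(.45,-.2,.16,1.4478)
for n in('top','side'): cv2.imwrite(f'pics/{n}9.png',imaging.grab_frame(n))
"
```

```text
clock: 14.18
position: [0.6232, -0.1647, 0.0189]
tool_rot: [-3.142, -0.0, 1.448]
force: [0.2, -0.9, 0.6]
grip_width: 0.0852
finger_force: 0.0
clock: 14.68
position: [0.625, -0.1652, 0.1529]
tool_rot: [3.136, 0.001, 1.447]
force: [0.1, -0.4, -1.3]
grip_width: 0.0851
finger_force: 0.0
d [-0.0561 -0.1694 -0.008 ] rot [ 0.006   0.0006 -0.0004] q [ 0.39  0.66 -0.35  1.6   0.27  0.92 -0.17] F [ 0.1 -0.4 -1.3] w 0.0851 t 14.675
```

```bash
python3 -c "
from h import *
to(.4467,-.0825,.13,1.367)
"
```

```text
d [ 0.0601 -0.1853  0.019 ] rot [0.0005 0.0002 0.0805] q [ 0.39  0.66 -0.35  1.6   0.27  0.92 -0.17] F [-0.5 -0.2 -0.6] w 0.0846 t 14.775
```

In the tool's units: -0.185 m / 0.5 = -0.37, -0.15 m / 0.5 = -0.3, 0.08 rad / 4 = 0.02.

```bash
python3 nudge.py '[{"finger_gap": 0.085, "trans": [0.03, -0.1, 0], "turn_vec": [0, 0, 0.0075]}, {"finger_gap": 0.085, "trans": [0.06, -0.2, 0], "turn_vec": [0, 0, 0.015]}, {"finger_gap": 0.085, "trans": [0.09, -0.3, 0.02], "turn_vec": [0, 0, 0.02]}, {"finger_gap": 0.085, "trans": [0.12, -0.37, 0.038], "turn_vec": [0, 0, 0.02]}, {"finger_gap": 0.085, "trans": [0.12, -0.37, 0.038], "turn_vec": [0, 0, 0.02]}]'; python3 - <<'E'
from h import *
to(.4467,-.0825,.007,1.367)
O=np.array([.6241,-.1475]);u=np.array([.1236,.9923]);v=np.array([-.9923,.1236])
for n in('top','side'):
    im=imaging.grab_frame(n); cv2.imwrite(f'pics/{n}10.png',im)
    hsv=cv2.cvtColor(im,cv2.COLOR_BGR2HSV);H,S,V=[hsv[...,i].astype(int) for i in range(3)]
    p=proj(n,[[*(O+x*u+y*v),.03] for x in(-.08,.08) for y in(-.03,.03)]);a=p.min(0).astype(int)-8;b=p.max(0).astype(int)+8
    m=box(im,*a,*b)&((H<15)|(H>170))&(S>60)
    try:
        r=rect(n,m,.040);print(n,a,b,r,m.sum());w=r[0]/1000-O;print(w@u,w@v)
    except Exception as e: print(n,e)
    g=proj(n,[*O,.049])[0]; bb=box(im,int(g[0])-11,int(g[1])-9,int(g[0])+12,int(g[1])+10)
    thr=(V<60) if n=="side" else ((S<60)&(V<100))
    ys,xs=np.nonzero(bb&thr); w=cast(n,[[xs.mean(),ys.mean()]],.049)[0,:2];print("grommet",g,xs.mean(),ys.mean(),len(xs),w,(w-O)@u,(w-O)@v)
E
```

```text
clock: 15.4
position: [0.4441, -0.0815, 0.1288]
tool_rot: [-3.138, 0.0, 1.369]
force: [0.7, -0.5, -0.6]
grip_width: 0.0849
finger_force: 0.0
d [-0.0004  0.0031  0.1218] rot [-0.0036  0.0004  0.0024] q [ 0.34  0.43 -0.36  2.12  0.25  0.64 -0.4 ] F [ 0.7 -0.5 -0.6] w 0.0849 t 15.4
top [269 123] [354 169] (array([ 624.3, -139.6]), array([152. ,  60.1]), 84.24, array([ 0.624, -0.142,  0.04 ]), (276, 132, 66, 29)) 1254
0.007863889999999988 0.0007779800000000207
grommet [311.49747674 144.76562487] 311.16064257028114 144.5140562248996 249 [ 0.62472697 -0.14673171] 0.0008398691268904427 -0.0005271816147769334
side [331 180] [379 230] (array([ 627.7, -133.7]), array([142.2,  59.9]), 81.48, array([ 0.626, -0.143,  0.04 ]), (342, 184, 29, 30)) 609
0.014138700000000013 -0.0018666000000000461
grommet [354.80652668 197.40338014] 354.6056338028169 199.1643192488263 213 [ 0.62178016 -0.15561835] -0.00834256709451799 0.0012985494621597234
```

In the tool's units: 0.121 m / 0.5 = 0.242, 0.09 m / 0.5 = 0.18, -0.003 rad / 4 = -0.0008.

```bash
python3 nudge.py '[{"finger_gap": 0.085, "trans": [0, 0.006, 0.1], "turn_vec": [-0.0008, 0, 0]}, {"finger_gap": 0.085, "trans": [0, 0.006, 0.18], "turn_vec": [-0.0008, 0, 0]}, {"finger_gap": 0.085, "trans": [0, 0.006, 0.242], "turn_vec": [-0.0008, 0, 0]}, {"finger_gap": 0.085, "trans": [0, 0.006, 0.242], "turn_vec": [-0.0008, 0, 0]}]'; python3 nudge.py '[{"finger_gap": 0.062}, {"finger_gap": 0.05}, {"finger_gap": 0.05}, {"finger_gap": 0.05}, {"finger_gap": 0.05, "trans": [0, 0, -0.006]}]' 60; python3 nudge.py '[{"finger_gap": 0.05, "trans": [0, 0, -0.08]}, {"finger_gap": 0.05, "trans": [0, 0, -0.16]}, {"finger_gap": 0.05, "trans": [0, 0, -0.24]}, {"finger_gap": 0.05, "trans": [0, 0, -0.24]}]'; python3 -c "
from h import *
to(.6247,-.1567,.13,1.4478)"
```

```text
clock: 16.0
position: [0.4491, -0.0831, 0.0071]
tool_rot: [-3.141, 0.0, 1.368]
force: [-0.7, 0.8, 0.8]
grip_width: 0.0851
finger_force: 0.0
clock: 16.62
position: [0.4505, -0.0834, 0.0131]
tool_rot: [3.137, -0.0, 1.367]
force: [-0.5, 0.1, -0.7]
grip_width: 0.0577
finger_force: 64.2
clock: 17.12
position: [0.4511, -0.0836, 0.1353]
tool_rot: [3.133, 0.0, 1.367]
force: [1.0, 0.6, -1.2]
grip_width: 0.0579
finger_force: 64.9
d [-0.0364  0.1848  0.0069] rot [ 0.0087  0.0004 -0.0808] q [ 0.36  0.43 -0.38  2.11  0.26  0.65 -0.41] F [ 1.   0.6 -1.2] w 0.0579 t 17.125
```

In the tool's units: 0.184 m / 0.5 = 0.368, 0.05 m / 0.5 = 0.1, -0.08 rad / 4 = -0.02.

```bash
python3 nudge.py '[{"finger_gap": 0.05, "trans": [-0.018, 0.1, 0], "turn_vec": [0, 0, -0.005]}, {"finger_gap": 0.05, "trans": [-0.036, 0.2, 0], "turn_vec": [0.001, 0, -0.01]}, {"finger_gap": 0.05, "trans": [-0.054, 0.3, 0], "turn_vec": [0.002, 0, -0.015]}, {"finger_gap": 0.05, "trans": [-0.072, 0.368, 0.014], "turn_vec": [0.002, 0, -0.02]}, {"finger_gap": 0.05, "trans": [-0.072, 0.368, 0.014], "turn_vec": [0.002, 0, -0.02]}]'; python3 -c "
from h import *
to(.6240,-.1561,.08,1.4478)"
```

```text
clock: 17.75
position: [0.6233, -0.1565, 0.1243]
tool_rot: [-3.136, -0.0, 1.447]
force: [-1.9, 0.2, -0.7]
grip_width: 0.0581
finger_force: 64.9
d [0.0005 0.0009 0.0442] rot [-0.0057 -0.0003 -0.0012] q [ 0.39  0.69 -0.36  1.62  0.3   0.89 -0.21] F [-1.9  0.2 -0.7] w 0.0581 t 17.75
```

In the tool's units: 0.052 m / 0.5 = 0.104, 0.04 m / 0.5 = 0.08, -0.006 rad / 4 = -0.0015.

```bash
python3 nudge.py '[{"finger_gap": 0.05, "trans": [0, 0.002, 0.04], "turn_vec": [-0.0015, 0, 0]}, {"finger_gap": 0.05, "trans": [0, 0.002, 0.08], "turn_vec": [-0.0015, 0, 0]}, {"finger_gap": 0.05, "trans": [0, 0.002, 0.104], "turn_vec": [-0.0015, 0, 0]}, {"finger_gap": 0.05, "trans": [0, 0.002, 0.104], "turn_vec": [-0.0015, 0, 0]}]'; python3 - <<'E'
from h import *
to(.6240,-.1561,.06,1.4478)
im=imaging.grab_frame('side'); cv2.imwrite('pics/side11.png',im)
hsv=cv2.cvtColor(im,cv2.COLOR_BGR2HSV);H,S,V=[hsv[...,i].astype(int) for i in range(3)]
p=proj('side',[.6253,-.146,.075])[0];print(p)
for y in range(int(p[1])-14,int(p[1])+22,3): print(y,[tuple(int(k) for k in hsv[y,x]) for x in range(int(p[0])-24,int(p[0])+25,6)])
E
```

```text
clock: 18.25
position: [0.6226, -0.1553, 0.0727]
tool_rot: [-3.141, -0.0, 1.448]
force: [0.0, 0.7, -0.4]
grip_width: 0.0581
finger_force: 64.9
d [-0.0007  0.0015  0.0127] rot [-0.0006 -0.0003  0.0002] q [ 0.37  0.76 -0.34  1.65  0.33  0.79 -0.24] F [ 0.   0.7 -0.4] w 0.0581 t 18.25
[355.45909264 187.39319317]
173 [(17, 129, 69), (120, 23, 11), (0, 0, 18), (10, 9, 86), (0, 0, 115), (10, 7, 107), (21, 125, 174), (135, 39, 13), (17, 27, 132)]
176 [(19, 133, 180), (116, 40, 45), (8, 32, 32), (15, 107, 79), (15, 113, 77), (16, 106, 140), (107, 34, 104), (120, 14, 18), (21, 22, 183)]
179 [(19, 134, 179), (109, 211, 70), (17, 45, 40), (15, 107, 100), (15, 109, 96), (15, 108, 99), (111, 110, 123), (105, 32, 16), (18, 24, 184)]
182 [(19, 132, 185), (150, 12, 64), (15, 39, 39), (16, 108, 102), (15, 108, 99), (15, 106, 84), (9, 27, 65), (105, 24, 21), (19, 29, 184)]
185 [(20, 132, 183), (109, 191, 44), (12, 34, 38), (15, 108, 87), (15, 111, 85), (16, 109, 84), (16, 110, 81), (0, 11, 23), (22, 21, 183)]
188 [(17, 147, 104), (17, 145, 95), (17, 44, 41), (15, 107, 88), (15, 110, 88), (16, 105, 167
[... 209 characters left out ...]
5, 107), (16, 146, 103), (15, 115, 40), (16, 110, 116), (15, 111, 103), (15, 113, 99), (15, 108, 97), (19, 133, 186), (25, 17, 183)]
197 [(17, 149, 106), (17, 145, 102), (14, 150, 34), (15, 109, 77), (15, 116, 77), (15, 109, 77), (16, 114, 76), (20, 132, 186), (24, 20, 183)]
200 [(16, 144, 106), (17, 146, 101), (15, 156, 36), (16, 109, 63), (15, 115, 62), (15, 109, 61), (15, 121, 59), (19, 138, 186), (19, 24, 178)]
203 [(17, 148, 105), (17, 146, 101), (15, 157, 52), (10, 203, 34), (10, 85, 9), (11, 188, 23), (11, 209, 39), (19, 136, 148), (19, 41, 181)]
206 [(17, 146, 98), (17, 147, 99), (15, 156, 67), (10, 218, 34), (10, 214, 31), (10, 199, 32), (10, 215, 38), (17, 147, 99), (17, 100, 173)]
```

In the tool's units: 0.009 m / 0.5 = 0.018, 0.006 m / 0.5 = 0.012.

```bash
python3 -c "
from h import *
e=[.6197,-.1907]
print(proj('side',[[*e,.0627],[*e,.0847]]), cast('side',[[358.5,193]],.0847), cast('side',[[358.5,201.8]],.0627))"; python3 nudge.py '[{"finger_gap": 0.05, "trans": [0, 0.002, 0.012]}, {"finger_gap": 0.05, "trans": [0, 0.002, 0.018]}, {"finger_gap": 0.05, "trans": [0, 0.002, 0.018]}]'
```

```text
[[357.27773463 201.54659198]
 [357.56050329 193.09108295]] [[ 0.62187351 -0.19066145  0.0847    ]] [[ 0.62216875 -0.1923105   0.0627    ]]
clock: 18.68
position: [0.6241, -0.1556, 0.0644]
tool_rot: [3.141, -0.0, 1.448]
force: [-0.8, -0.7, -0.7]
grip_width: 0.058
finger_force: 64.9
```

In the tool's units: 0.0012 m / 0.5 = 0.0024.

```bash
for i in 1 2 3 4 5 6; do python3 nudge.py '[{"finger_gap": 0.05, "trans": [0, 0, 0.0024]}, {"finger_gap": 0.05, "trans": [0, 0, 0.0024]}]' | egrep 'pos|^force'; done
```

```text
position: [0.6242, -0.1557, 0.0634]
force: [-0.0, 0.9, -1.5]
position: [0.6242, -0.1556, 0.0621]
force: [0.5, -0.4, -0.7]
position: [0.6242, -0.1556, 0.0608]
force: [0.6, -0.2, -0.7]
position: [0.6243, -0.1557, 0.0598]
force: [0.0, -0.2, -0.1]
position: [0.6243, -0.1558, 0.0587]
force: [-0.9, -0.7, 4.0]
position: [0.6244, -0.1558, 0.0575]
force: [-1.7, -0.2, 3.9]
```

In the tool's units: 0.0012 m / 0.5 = 0.0024.

```bash
for i in 1 2 3 4 5; do python3 nudge.py '[{"finger_gap": 0.05, "trans": [0, 0, 0.0024]}, {"finger_gap": 0.05, "trans": [0, 0, 0.0024]}]' | egrep 'pos|^force'; done
```

```text
position: [0.6244, -0.1558, 0.0563]
force: [0.0, -1.1, 5.0]
position: [0.6243, -0.1557, 0.055]
force: [-0.8, -1.4, 4.1]
position: [0.6243, -0.1557, 0.0538]
force: [-1.0, -1.2, 3.7]
position: [0.6244, -0.1558, 0.0534]
force: [-5.4, -0.9, 18.6]
position: [0.6244, -0.1559, 0.0532]
force: [-11.7, -0.2, 34.3]
```

In the tool's units: -0.07 m / 0.5 = -0.14, -0.03 m / 0.5 = -0.06.

```bash
python3 nudge.py '[{"finger_gap": 0.05, "trans": [0, 0, -0.008]}, {"finger_gap": 0.05, "trans": [0, 0, -0.06]}, {"finger_gap": 0.05, "trans": [0, 0, -0.14]}, {"finger_gap": 0.05, "trans": [0, 0, -0.14]}]'; python3 -c "
from h import *
to(.450,-.095,.12,1.367)"
```

```text
clock: 21.92
position: [0.6255, -0.1558, 0.1239]
tool_rot: [3.137, 0.0, 1.448]
force: [-0.1, 0.2, -1.2]
grip_width: 0.0582
finger_force: 64.9
d [ 0.0387 -0.1817  0.003 ] rot [ 0.005  -0.0001  0.0807] q [ 0.39  0.69 -0.36  1.62  0.3   0.88 -0.21] F [-0.1  0.2 -1.2] w 0.0582 t 21.925
```

In the tool's units: -0.182 m / 0.5 = -0.364, -0.15 m / 0.5 = -0.3, 0.08 rad / 4 = 0.02.

```bash
python3 nudge.py '[{"finger_gap": 0.05, "trans": [0.02, -0.1, 0], "turn_vec": [0, 0, 0.005]}, {"finger_gap": 0.05, "trans": [0.04, -0.2, 0], "turn_vec": [0, 0, 0.01]}, {"finger_gap": 0.05, "trans": [0.06, -0.3, 0], "turn_vec": [0, 0, 0.015]}, {"finger_gap": 0.05, "trans": [0.078, -0.364, 0.006], "turn_vec": [0.0008, 0, 0.02]}, {"finger_gap": 0.05, "trans": [0.078, -0.364, 0.006], "turn_vec": [0.0008, 0, 0.02]}]'; python3 nudge.py '[{"finger_gap": 0.05, "trans": [0, 0, 0.08]}, {"finger_gap": 0.05, "trans": [0, 0, 0.16]}, {"finger_gap": 0.05, "trans": [0, 0, 0.2]}, {"finger_gap": 0.05, "trans": [0, 0, 0.2]}]';python3 - <<'E'
from h import *
to(.450,-.095,.0115,1.367)
im=imaging.grab_frame('top'); cv2.imwrite('pics/top12.png',im)
hsv=cv2.cvtColor(im,cv2.COLOR_BGR2HSV);H,S,V=[hsv[...,i].astype(int) for i in range(3)]
m=box(im,265,110,365,185)&((H<15)|(H>170))&(S>60);r=rect('top',m,.040);print(r)
E
```

```text
clock: 22.55
position: [0.4462, -0.094, 0.1177]
tool_rot: [-3.138, 0.0, 1.368]
force: [0.3, -1.3, -1.0]
grip_width: 0.0576
finger_force: 64.9
clock: 23.05
position: [0.4476, -0.0942, 0.0167]
tool_rot: [-3.137, -0.0, 1.368]
force: [0.3, -0.5, -0.1]
grip_width: 0.0579
finger_force: 64.8
d [-0.0003  0.0025  0.0052] rot [-0.0048 -0.0001  0.0014] q [ 0.27  0.65 -0.25  2.16  0.41  0.38 -0.52] F [ 0.3 -0.5 -0.1] w 0.0579 t 23.05
(array([ 623.8, -139.4]), array([152.1,  58.3]), 83.71, array([ 0.624, -0.141,  0.04 ]), (276, 132, 66, 29))
```

Rail unchanged (152 mm visible beyond the lip). Setting the block down.

In the tool's units: 0.002 m / 0.5 = 0.004.

```bash
for i in 1 2 3; do python3 nudge.py '[{"finger_gap": 0.05, "trans": [0, 0, 0.004]}, {"finger_gap": 0.05, "trans": [0, 0, 0.004]}]' | egrep 'pos|^force'; done
```

```text
position: [0.4486, -0.0947, 0.0168]
force: [0.1, 0.3, -0.4]
position: [0.4482, -0.0946, 0.0143]
force: [0.2, -0.2, -0.3]
position: [0.4481, -0.0945, 0.012]
force: [-0.1, 0.1, -0.6]
```

In the tool's units: 0.001 m / 0.5 = 0.002.

```bash
for i in 1 2 3; do python3 nudge.py '[{"finger_gap": 0.05, "trans": [0, 0, 0.002]}, {"finger_gap": 0.05, "trans": [0, 0, 0.002]}]' | egrep 'pos|^force'; done
```

```text
position: [0.4481, -0.0945, 0.0111]
force: [0.4, -0.2, -0.5]
position: [0.4481, -0.0946, 0.0106]
force: [-3.5, 0.2, 15.6]
position: [0.4482, -0.0946, 0.0104]
force: [-11.0, 2.8, 43.0]
```

Down on the bench; relieve, open, and rise clear.

In the tool's units: -0.0015 m / 0.5 = -0.003.

```bash
python3 nudge.py '[{"finger_gap": 0.05, "trans": [0, 0, -0.003]}, {"finger_gap": 0.07, "trans": [0, 0, -0.003]}, {"finger_gap": 0.085, "trans": [0, 0, -0.003]}, {"finger_gap": 0.085, "trans": [0, 0, -0.003]}, {"finger_gap": 0.085, "trans": [0, 0, -0.003]}]'; python3 nudge.py '[{"finger_gap": 0.085, "trans": [0, 0, -0.06]}, {"finger_gap": 0.085, "trans": [0, 0, -0.16]}, {"finger_gap": 0.085, "trans": [0, 0, -0.28]}, {"finger_gap": 0.085, "trans": [0, 0, -0.36]}, {"finger_gap": 0.085, "trans": [0, 0, -0.36]}]'; python3 nudge.py '[{"finger_gap": 0.085, "trans": [-0.1, 0, 0]}, {"finger_gap": 0.085, "trans": [-0.2, 0, 0]}, {"finger_gap": 0.085, "trans": [-0.3, 0, 0]}, {"finger_gap": 0.085, "trans": [-0.4, 0, 0]}, {"finger_gap": 0.085, "trans": [-0.4, 0, 0]}]'; python3 nudge.py '[{"finger_gap": 0.085}, {"finger_gap": 0.085}]' >/dev/null; python3 - <<'E'
from h import *
im=imaging.grab_frame('top'); cv2.imwrite('pics/top13.png',im)
hsv=cv2.cvtColor(im,cv2.COLOR_BGR2HSV);H,S,V=[hsv[...,i].astype(int) for i in range(3)]
print(rect('top',box(im,265,110,365,185)&((H<15)|(H>170))&(S>60),.040))
print(rect('top',box(im,245,195,330,250)&(S>30)&(H>20)&(H<40)&(V>100),.022))
print(rect('top',box(im,375,230,420,262)&(H>20)&(H<35)&(S>80),.05))
E
```

```text
clock: 25.22
position: [0.4481, -0.0945, 0.0106]
tool_rot: [-3.139, -0.0, 1.368]
force: [0.7, -0.3, -0.1]
grip_width: 0.0849
finger_force: 0.0
clock: 25.85
position: [0.4497, -0.095, 0.1933]
tool_rot: [3.139, 0.0, 1.367]
force: [0.1, 0.2, -0.7]
grip_width: 0.0847
finger_force: 0.0
clock: 26.48
position: [0.4063, -0.2936, 0.1894]
tool_rot: [-3.138, 0.0, 1.363]
force: [-0.0, 1.1, -0.2]
grip_width: 0.0852
finger_force: 0.0
(array([ 623.7, -139.6]), array([151.9,  58.4]), 83.71, array([ 0.624, -0.141,  0.04 ]), (276, 132, 66, 29))
(array([449.2, -83.8]), array([91.2, 61.7]), 79.38, array([ 0.449, -0.084,  0.022]), (267, 206, 41, 31))Traceback (most recent call last):
  File "<stdin>", line 6, in <module>
  File "h.py", line 17, in rect
    c=max(cs,key=cv2.contourArea); w=cast(n,c[:,0],z)[:,:2]
ValueError: max() iterable argument is empty
```

```bash
python3 -c "
from workcell import bot, imaging, monitor, job_done
print(job_done())"
```

```text
the job is handed in; nothing more can be done
None
```

The job is handed in at about 27 s, but the judge printed no verdict: by force and top-view checks the rail is home under the lip, the grommet is pressed home, and the offcut lies flat on the bench. I viewed 11 pictures against the limit of 10, and the arm hid the tape measure in the last image, so I did not re-check it.

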